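# Move one oiled wooden ball from the drain tray to the bowl with a single-ball scoop

## Robot

A 6-joint arm with a two-finger parallel gripper is mounted at the origin on a cart in front of the work surface, level with it; the furniture and walls round the work are solid. World frame = base frame: x ahead of the robot, y to its left, z up, the work surface at z = 0. Lengths are in mm, angles in rad, forces in N, time in s.
With the tool pointing down it reaches from about 300 to 775 mm from the base axis. Payload 14.6 kg.
Tool frame: the origin (TCP) lies at the very end of the fingers, on their centre line; the grasp point (between the pads) lies 19 mm behind it; z points along the fingers, y is the line along which they close (so a half turn about z gives the same grasp; the last joint's range is limited). The gripper opens to 94 mm and grips with 3 to 60 N. Pads are 16 mm wide; open, the fingers measure 119 mm over their backs; the gripper's body (75 mm by 177 mm) begins 78 mm behind the grasp point.
Start: joints at [1.081, 0.3, 1.521, -0, 1.321, -0.067], TCP at [225.67, 501.56, 174.146] pointing down, gripper open.
Joint ranges: [-3.03, 3.03], [-0.79, 2.21], [0.23, 2.52], [-1.04, 4.18], [0, 3.07], [-2.55, 2.55]. Speed limits (rad/s): [2.22, 2.22, 2.57, 3.14, 3.14, 3.14].

## Interface

Orientations are given as [roll, pitch, yaw] about the fixed x, y, z axes, in that order (R = Rz(yaw) Ry(pitch) Rx(roll)).
In Python, from cell import read_state, viewer, manip, models gives the robot as it stands.
- The arm moves only by the tool carry_out, never from a script. Its argument "deltas" is a list of rows, each an object with "dp": the shift along the tool's x, y, z in mm, a list of three; "roll": the turn about the tool's z in degrees; "gripper": the opening, from -1 (shut) to 1 (fully open), so that 0 is half open. In form: [{"dp": [tx, ty, tz], "roll": roll, "gripper": gripper}, ...]. A call has 1 to 12 rows; each row is the pose to reach, as a shift and turn from the pose commanded when the call began, along the tool's axes at that moment; what a row does not reach only later rows make up. A row lasts 1/12 s, in which the tool goes at most 41.7 mm and 7.16 degrees, less where a joint would pass 70% of its speed; a pose out of reach is approached as far as the arm can. A call with a gripper value outside its range is refused whole. The fingers move at their own pace and stop on an object; "newtons" is the grip in N (left out, the last holds). Time passes only in rows, so rows that repeat a pose let the fingers close. It gives the time, the measured TCP pose, the force, the opening and the grip force at its end, in the units of the state.
- read_state(): the state, without advancing time (a new reading comes with each control period).
- viewer.camera(name): name is "side" or "top"; returns the picture (480x640x3 uint8, red, green, blue); there is no depth.
- viewer.camera_params(name): a dict with "fovy" (degrees; the focal length in pixels is half the picture's height over the tangent of half this angle, whatever the lens; pixels are square), "cx", "cy" (the principal point, pixels), "k1" (the pictures are not rectified: a ray, as slopes to the right and down, at radius r is drawn at 1 + k1 r^2 times it, then the intrinsics apply), "eye" and "attitude" of the camera in the world. Camera axes: x right, y up, looking along -z (the intrinsics and any distortion apply to the point x, -y, -z); pixel columns grow to the right and rows downward; lengths in mm; the calibration is good to about 2 mm. A picture is of the moment at which its call begins. camera_params takes no time and is no camera call.
- manip.sign_off(): hands the job in; it is judged then, once.
Trained networks look in the newest picture that a camera, given by its name, has taken for a name from the list of things; names that differ only in an ending like _2 or _b are one class to them, and where a whole thing is asked for, a point or a joint stands for the part that bears it (a point fixed in the world has none). Each returns a list of dicts, best first, with "p" (0 to 1); they miss things now and then, are a little off and sometimes report something else, mostly with a low value. They report only what shows in the picture. A call takes as long as a camera call. They do not tell look-alikes from the thing itself.
- models.cut_out(camera, label): "region" (480x640 bool, what is visible of it) and "box" ([left, top, right, bottom] in pixels, round what is visible of it).
The state is a dict: "clock": time; "joints": joint angles; "qd": joint speeds; "effort": joint torques, N m; "eef_pos": TCP position; "eef_rot": TCP orientation; "wrist_force": force on the tool from outside, world axes, zero at the start; "moment": the same for the moment, N m; "finger_gap": finger opening in mm; "finger_force": force on a finger pad.
Only numpy, scipy, OpenCV 4.12 (cv2) and the standard library are available. Lean on these libraries where they do the work, as an engineer would, in place of code of your own. Each camera call takes 0.05 s, during which the arm holds its last target. There are 200 camera calls.

## Task

The turned wooden balls draining in the tray have just been oiled, so do not touch them with the gripper. With the scoop, pick up exactly one of the balls, any one, and tip it gently into the bowl without dropping it from a height, leaving the others in the tray. Then stand the scoop upright on its flat base on the bench top, outside the tray, and let go of it.

Things in the scene. Friction and masses are not known exactly. Their poses are not given: they have to be found in the camera images.
- tray: Aluminium drain tray, fixed. Origin on the bench top; x points to its railed far side (yaw within 0.15 rad), y along the rail. Flat floor 8 mm above the bench, x -105 to +125 mm, y -140 to +140 mm. Curbs 6 mm thick: near side (x = -102) 8 mm above the floor, both ends (y = +-137) 20 mm. Nothing stands beyond the rail.
- tray_rail (a point): Middle of the tray's fixed steel rail: 8 mm round bar along y at x = +105 mm, axis 25 mm above the tray's floor, on two 12 mm posts at y = +-130 mm. It stops a ball, but the 21 mm gap beneath it lets the scoop's front and sides (16 mm high) slide under. A seated ball pushed on hard against it would climb over it.
- bowl: Round dark steel bowl, fixed to the bench, outer diameter 150 mm at the rim, 45 mm high, wall 4 mm; it narrows to 120 mm across at the foot; inner floor 5 mm above the bench. Origin under its centre at the bench top, z up.
- scoop: Loose steel scoop, wooden handle, 180 g, standing on its flat base. Origin on the underside; x forward out of the pocket's open front, z up. Base from x = -55 to +34 mm. Pocket 57 mm wide inside, 64 mm outside; walls 16 mm high, flaring ahead to 78 mm overall at x = +43 mm; floor 3 mm thick; back wall's inner face at x = -30 mm.
- scoop_edge (a point): Middle of the scoop's leading edge, (34, 0, 2) mm in its frame. From here a ramp over the full width rises to a crest 6 mm above the underside at x = +18 mm, 3 mm above the pocket's floor: a ball pushed over it against a stop stays in until the scoop is tipped forward by about 28 degrees; 45 degrees empties it.
- scoop_grip (a point): Grip point on the scoop's handle, (-84, 0, 89.3) mm in the scoop's frame, same axes. The handle leans back 30 degrees from vertical: a straight bar in the plane y = 0 from (-44, 0, 20) to (-99, 0, 115) mm, 14 mm thick along y (grasp across this), 22 mm deep; it goes on 30 mm past this point.
- scoop_pocket (a point): Where a ball's centre lies when it sits in the scoop's pocket: (-4, 0, 28) mm in the scoop's frame.
- ball1_center (a point): Centre of the left-hand (+y) one of the three plain turned wooden balls, 50 mm in diameter, 50 g, slippery with oil, free to roll on the tray's floor about 75 mm from its neighbour along the rail and 5 to 30 mm short of touching the rail; all three are alike.
- ball2_center (a point): Centre of the middle one of the three plain turned wooden balls, 50 mm in diameter, 50 g, slippery with oil, free to roll on the tray's floor about 75 mm from its neighbour along the rail and 5 to 30 mm short of touching the rail; all three are alike.
- ball3_center (a point): Centre of the right-hand (-y) one of the three plain turned wooden balls, 50 mm in diameter, 50 g, slippery with oil, free to roll on the tray's floor about 75 mm from its neighbour along the rail and 5 to 30 mm short of touching the rail; all three are alike.
Not all that is in view belongs to the job. Leave any grey or purple look-alike of the part that bears ball1_center alone.

How it is judged (in metres and radians):
On the way:
1. one ball sits in the scoop's pocket, lifted clear of the tray (height (world z) of scoop_pocket above 0.065 m and distance between any of ball1_center, ball2_center, ball3_center and scoop_pocket below 0.02 m), for 0.2 s.
At the end, for the whole second after the job is handed in: One ball lies in the bowl (centre under 55 mm from its axis, under 55 mm high), the two others on the tray's floor inside curbs and rail, all under 0.1 m/s; the scoop stands at rest on the bench outside the tray, upright within 0.1 rad, underside within 5 mm of the bench top ((((horizontal distance between ball1_center and bowl below 0.055 m and height (world z) of ball1_center below 0.055 m) and (x of ball2_center in the frame of tray between -0.11 and 0.11 m and y of ball2_center in the frame of tray between -0.14 and 0.14 m and z of ball2_center in the frame of tray below 0.05 m) and (x of ball3_center in the frame of tray between -0.11 and 0.11 m and y of ball3_center in the frame of tray between -0.14 and 0.14 m and z of ball3_center in the frame of tray below 0.05 m)) or ((horizontal distance between ball2_center and bowl below 0.055 m and height (world z) of ball2_center below 0.055 m) and (x of ball1_center in the frame of tray between -0.11 and 0.11 m and y of ball1_center in the frame of tray between -0.14 and 0.14 m and z of ball1_center in the frame of tray below 0.05 m) and (x of ball3_center in the frame of tray between -0.11 and 0.11 m and y of ball3_center in the frame of tray between -0.14 and 0.14 m and z of ball3_center in the frame of tray below 0.05 m)) or ((horizontal distance between ball3_center and bowl below 0.055 m and height (world z) of ball3_center below 0.055 m) and (x of ball1_center in the frame of tray between -0.11 and 0.11 m and y of ball1_center in the frame of tray between -0.14 and 0.14 m and z of ball1_center in the frame of tray below 0.05 m) and (x of ball2_center in the frame of tray between -0.11 and 0.11 m and y of ball2_center in the frame of tray between -0.14 and 0.14 m and z of ball2_center in the frame of tray below 0.05 m))) and height (world z) of scoop between -0.005 and 0.005 m and angle between scoop's own z axis and vertical below 0.1 rad and linear speed of scoop below 0.02 m/s and linear speed of each of ball1, ball2, ball3 below 0.1 m/s); the robot touches nothing.
It fails at once if the gripper or arm touches a ball (contact force between any of the fingers, the arm and ball1 above 0.3 N or contact force between any of the fingers, the arm and ball2 above 0.3 N or contact force between any of the fingers, the arm and ball3 above 0.3 N).
It fails at once if a ball is thrown or dropped from a height (faster than 1.3 m/s) (linear speed of any of ball1, ball2, ball3 above 1.3 m/s).
It also fails if it takes over 64 s, if anything falls off the work surface, if the arm or the gripper's body presses on something with over 40 N, if the wrist force passes 120 N, or if a joint passes its speed limit or range.

## Working session

There is one attempt and no reset: what is moved stays moved. The work goes in short steps, Python scripts to look and compute and a tool call to move; the robot and the scene stay as the last step left them, time stands still between calls to the robot, and variables do not carry over. Pictures are saved under pics/ and viewed, at most 10 in all, crops included, and the job is handed in when it is done.

Besides the shell and the picture viewer there is one more tool, called by a JSON object that holds its "api" and its "payload", one argument or row to a line. carry_out: Moves the arm, as the interface text tells. Its arguments: {"type":"object","properties":{"deltas":{"type":"array"},"newtons":{"type":"number"}},"required":["deltas"]}

```bash
mkdir -p pics; ls; python3 - <<'E'
from cell import read_state, viewer, manip, models
import cv2
s=read_state();print(s)
for c in("top","side"):
    p=viewer.camera_params(c);print(p)
    im=viewer.camera(c);cv2.imwrite(f"pics/{c}0.png",im[:,:,::-1])
    for l in("tray","tray_rail","bowl","scoop","scoop_edge","scoop_grip","ball1_center"):
        for d in models.cut_out(c,l)[:5]:print(c,l,round(d["p"],2),d["box"],d["region"].sum())
E
```

```text
pics
{'clock': 0.0, 'joints': array([ 1.08139008e+00,  3.00444298e-01,  1.52161840e+00, -2.92233225e-05,
        1.32069627e+00, -6.65705328e-02]), 'qd': array([ 1.05918191e-04,  8.76846643e-04,  1.48389125e-03, -2.33837082e-04,
        5.37844013e-04,  2.24535445e-05]), 'effort': array([-6.93408697e-05, -5.31815815e+01, -3.52742743e+01,  7.08748936e-02,
        2.43919948e-02, -8.90864521e-05]), 'eef_pos': array([225.5390086 , 501.28474325, 173.58526787]), 'eef_rot': array([-3.14042704e+00, -4.93419223e-05,  2.71876416e+00]), 'wrist_force': array([ 0.5047453 , -0.18176096,  0.24500334]), 'moment': array([-0.01478416,  0.00278577,  0.01099992]), 'finger_force': 0.0, 'finger_gap': 93.93615522682458}
{'fovy': 56.77700388100461, 'cx': 321.2876041509726, 'cy': 247.42445196360387, 'k1': -0.04348117288873785, 'eye': array([ 491.19760461,    5.3926804 , 1001.04845147]), 'attitude': array([ 0.09717714, -0.00778271, -1.55380047])}
top tray 0.73 [260.2, 195.6, 387.5, 298.4] 11742
top tray 0.67 [421.3, 214.2, 487.8, 284.9] 3591
top tray_rail 0.74 [256.8, 196.2, 387.1, 301.8] 11619
top bowl 0.98
[... 585 characters left out ...]
89306482, 988.32260119, 801.57271989]), 'attitude': array([ 9.38939052e-01, -2.43538358e-03,  3.11679978e+00])}
side tray 0.83 [265.2, 206.3, 378.8, 297.5] 7730
side tray_rail 0.85 [265.2, 211.0, 380.1, 297.9] 7838
side bowl 0.63 [291.9, 157.0, 347.4, 196.1] 1863
side scoop 0.67 [330.2, 314.3, 418.2, 374.6] 2290
side scoop_edge 0.78 [330.5, 312.2, 415.7, 378.0] 2229
side scoop_grip 0.66 [332.2, 313.8, 419.2, 377.4] 2363
side scoop_grip 0.35 [291.4, 157.9, 348.9, 195.4] 1821
side scoop_grip 0.21 [285.7, 214.1, 306.3, 232.5] 296
side ball1_center 0.95 [290.3, 252.8, 311.0, 275.2] 427
side ball1_center 0.89 [310.8, 296.5, 334.6, 326.0] 504
side ball1_center 0.88 [363.2, 298.4, 391.8, 322.4] 496
```

View pics/top0.png

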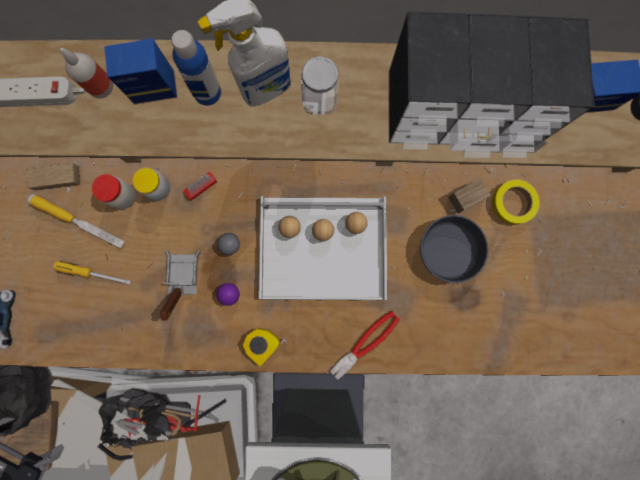

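View pics/side0.png

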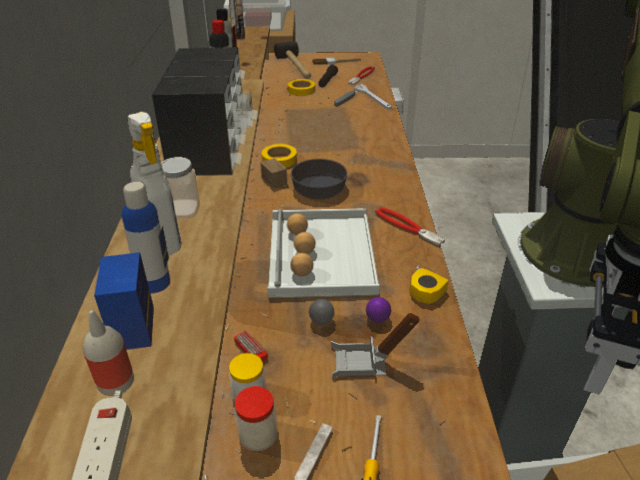

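Both views show the scoop at about (182,272) in the top view, facing +x. The tray is centred near (323,248) with three tan balls by the rail at about (289,227), (323,230) and (356,223). The bowl is near (454,250), and the grey and purple balls are look-alikes.

```bash
cat > h.py <<'E'
import numpy as np, cv2
from scipy.spatial.transform import Rotation as R
from scipy.optimize import minimize
from cell import read_state, viewer, manip, models
P={c:viewer.camera_params(c) for c in("top","side")}
def proj(c,X):
    p=P[c];f=240/np.tan(np.radians(p["fovy"])/2)
    v=(np.atleast_2d(X)-p["eye"])@R.from_euler("xyz",p["attitude"]).as_matrix()
    s=np.c_[v[:,0],-v[:,1]]/-v[:,2:]
    s=s*(1+p["k1"]*(s**2).sum(1,keepdims=True))
    return s*f+[p["cx"],p["cy"]]
def ray(c,uv):
    p=P[c];f=240/np.tan(np.radians(p["fovy"])/2)
    d=(np.array(uv,float)-[p["cx"],p["cy"]])/f;s=d.copy()
    for _ in range(10): s=d/(1+p["k1"]*(s@s))
    return p["eye"],R.from_euler("xyz",p["attitude"]).as_matrix()@[s[0],-s[1],-1]
def at(c,uv,z):
    e,d=ray(c,uv);return e+d*(z-e[2])/d[2]
def tri(uvs):
    A=np.zeros((3,3));b=np.zeros(3)
    for c,uv in uvs.items():
        e,d=ray(c,uv);d=d/np.linalg.norm(d);M=np.eye(3)-np.outer(d,d);A+=M;b+=M@e
    return np.linalg.solve(A,b)
def box(x,y,z): return np.array([[a,b,c] for a in x for b in y for c in z],float)
def bar(a,b,w,d):
    a,b=np.array(a,float),np.array(b,float);u=(b-a)/np.linalg.norm(b-a);n=np.cross(u,[0,1,0])
    return np.array([p+s*n*d/2+[0,t*w/2,0] for p in(a,b) for s in(-1,1) for t in(-1,1)])
SCOOP=[box([-34,34],[-32,32],[0,4]),box([-55,-30],[-9,9],[0,16]),box([-34,-30],[-32,32],[0,16]),bar([-44,0,20],[-99,0,115],14,22)]+\
 [np.array([[-34,s*28.5,0],[-34,s*32,0],[-34,s*28.5,16],[-34,s*32,16],[18,s*28.5,0],[18,s*32,0],[18,s*28.5,16],[18,s*32,16],[43,s*35.5,16],[43,s*39,16],[43,s*39,3]]) for s in(-1,1)]
TRAY=[box([-105,125],[-140,140],[0,8]),box([-105,-99],[-140,140],[0,16])]+[box([-105,125],sorted([s*134,s*140]),[0,28]) for s in(-1,1)]+[box([101,109],[-130,130],[29,37])]
def sil(c,parts,x,y,yaw,z=0,pitch=0):
    m=np.zeros((480,640),np.uint8);M=R.from_euler("xyz",[0,pitch,yaw]).as_matrix()
    for p in parts:
        uv=proj(c,p@M.T+[x,y,z]);cv2.fillConvexPoly(m,cv2.convexHull((uv*16).round().astype(np.int32)),1,shift=4)
    return m>0
def fit(parts,masks,x0):
    def cost(q,soft=True):
        t=0
        for c,m in masks.items():
            a=cv2.GaussianBlur(sil(c,parts,q[0],q[1],q[2]/200).astype(np.float32),(0,0),1.5);b=cv2.GaussianBlur(m.astype(np.float32),(0,0),1.5)
            t+=1-np.minimum(a,b).sum()/np.maximum(a,b).sum()
        return t/len(masks)
    q=np.array([x0[0],x0[1],x0[2]*200])
    for st in(15,5):
        r=minimize(cost,q,method="Nelder-Mead",options=dict(initial_simplex=np.vstack([q]+[q+st*np.eye(3)[i] for i in range(3)]),xatol=.1,fatol=1e-4));q=r.x
    return q[0],q[1],q[2]/200,r.fun
def cen(m):
    y,x=np.nonzero(m);return np.array([x.mean(),y.mean()])
E
python3 - <<'E'
from h import *
ims={c:viewer.camera(c) for c in P}
sc={c:models.cut_out(c,"scoop")[0]["region"] for c in P}
tr={c:models.cut_out(c,"tray")[0]["region"] for c in P}
for n,parts,ms in(("scoop",SCOOP,sc),("tray",TRAY,tr)):
    for sub in(["top"],["side"],["top","side"]):
        m={c:ms[c] for c in sub};x0=at(sub[0],cen(m[sub[0]]),20)
        print(n,sub,np.round(fit(parts,m,[x0[0],x0[1],0]),3))
B={}
for c in P:
    B[c]=models.cut_out(c,"bowl")[0]["region"]
print("bowl",[at(c,cen(B[c]),25).round(1) for c in P])
for l in range(1):
    bs={c:[cen(d["region"]) for d in models.cut_out(c,"ball1_center")] for c in P}
    for u in bs["top"]:
        best=min(((np.linalg.norm(at("top",u,33)-at("side",v,33)),tuple(v)) for v in bs["side"]))
        print(u.round(1),at("top",u,33).round(1),best[0].round(1),tri({"top":u,"side":best[1]}).round(1),[int(k) for k in ims["top"][int(u[1]),int(u[0])]])
    for v in bs["side"]:print("side",v.round(1),at("side",v,33).round(1))
E
```

```text
scoop ['top'] [ 5.31726e+02  3.09748e+02 -3.50000e-02  1.87000e-01]
scoop ['side'] [5.32497e+02 3.11975e+02 6.00000e-03 1.70000e-01]
scoop ['top', 'side'] [5.31084e+02 3.11932e+02 1.30000e-02 1.85000e-01]
tray ['top'] [ 5.77163e+02 -3.86500e+00  1.80000e-02  1.00000e-01]
tray ['side'] [ 5.77538e+02 -7.33800e+00  1.10000e-02  1.70000e-01]
tray ['top', 'side'] [ 5.77256e+02 -5.06300e+00  1.90000e-02  1.37000e-01]
bowl [array([ 588.4, -295.4,   25. ]), array([ 587.6, -294.5,   25. ])]
[289.5 226.5] [630.7  70.3  33. ] 0.1 [630.7  70.3  33. ] [178, 143, 102]
[227.5 294.2] [480.  201.2  33. ] 9.1 [479.9 202.7  25.6] [119, 60, 147]
[228.  243.3] [591.1 204.1  33. ] 9.6 [591.3 205.7  25.3] [115, 113, 117]
side [377.8 309.1] [481.1 210.2  33. ]
side [321.2 311.3] [590.8 213.7  33. ]
side [301.  263.7] [630.7  70.2  33. ]
```

```bash
cat > balls.py <<'E'
from h import *
def balls(ims):
    out={}
    for c,im in ims.items():
        i=im.astype(int);tm=sil(c,[box([-95,100],[-130,130],[8,60])],577,-5,.017)
        m=((i[...,0]-i[...,2]>35)&tm).astype(np.uint8)
        m=cv2.morphologyEx(m,cv2.MORPH_OPEN,np.ones((3,3)))
        n,l,s,cc=cv2.connectedComponentsWithStats(m)
        out[c]=[(tuple(cc[k].round(1)),s[k][4]) for k in range(1,n) if s[k][4]>100]
    return out
E
python3 - <<'E'
from balls import *
ims={c:viewer.camera(c) for c in P}
b=balls(ims)
for c in b:
    for u,a in b[c]:print(c,u,a,at(c,u,33).round(1))
bowl={c:models.cut_out(c,"bowl")[0]["region"] for c in P}
S=(531,312,0.0);T=(577.2,-5,.018)
can=[]
for c,sl in(("top",np.s_[180:330,140:500]),("side",np.s_[140:390,250:430])):
    im=ims[c].copy()
    im=cv2.resize(im,None,fx=3,fy=3,interpolation=cv2.INTER_CUBIC) 
    for parts,q in((SCOOP,S),(TRAY,T)):
        M=R.from_euler("z",q[2]).as_matrix()
        for p in parts:
            uv=proj(c,p@M.T+[q[0],q[1],0]);h=cv2.convexHull(((uv+.5)*3).round().astype(np.int32));cv2.polylines(im,[h],True,(255,0,0),1)
    t=np.linspace(0,6.3,60)
    for r,z in((75,45),(60,0)):
        uv=proj(c,np.c_[587.5+r*np.cos(t),-295+r*np.sin(t),0*t+z]);cv2.polylines(im,[((uv+.5)*3).round().astype(np.int32)],False,(0,255,0),1)
    y,x=sl;im=im[y.start*3:y.stop*3,x.start*3:x.stop*3]
    f=min(800/im.shape[1],600/im.shape[0],1)
    cv2.imwrite(f"pics/ov_{c}.png",cv2.resize(im,None,fx=f,fy=f,interpolation=cv2.INTER_AREA)[:,:,::-1])
E
```

```text
top (np.float64(356.3), np.float64(222.1)) 342 [643.1 -76.8  33. ]
top (np.float64(289.3), np.float64(226.2)) 348 [631.3  70.6  33. ]
top (np.float64(322.9), np.float64(229.2)) 348 [626.   -3.4  33. ]
side (np.float64(322.0), np.float64(204.0)) 813 [ 581.  -156.6   33. ]
side (np.float64(300.8), np.float64(244.0)) 1103 [631.7   1.9  33. ]
```

View pics/ov_top.png

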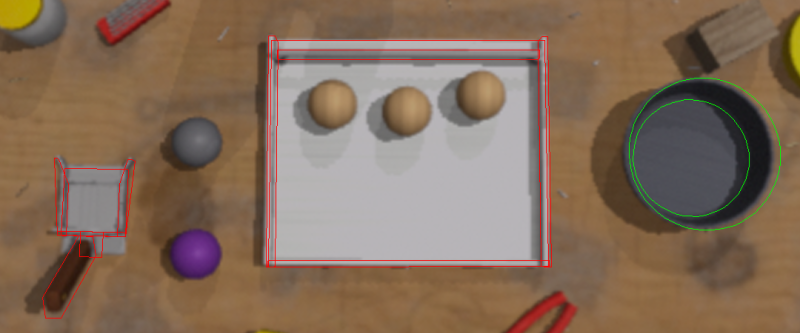

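View pics/ov_side.png

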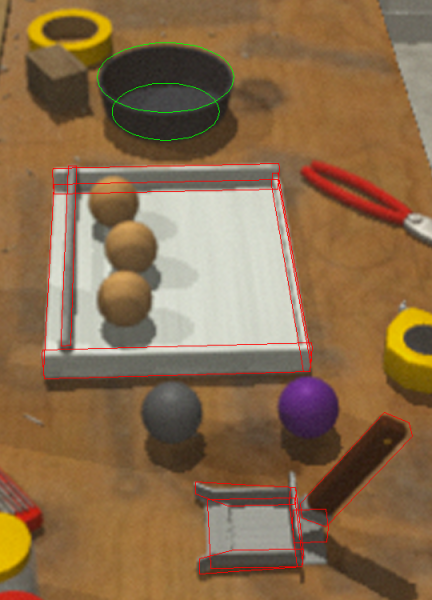

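{"api": "carry_out", "payload": {
  "deltas": [
    {"dp": [-23, -7, 1], "roll": -2, "gripper": 1},
    {"dp": [-47, -14, 2], "roll": -4, "gripper": 1},
    {"dp": [-70, -21, 3], "roll": -6.5, "gripper": 1},
    {"dp": [-94, -28, 5], "roll": -9, "gripper": 1},
    {"dp": [-120, -35, 6], "roll": -11, "gripper": 1},
    {"dp": [-147, -43, 7], "roll": -13, "gripper": 1},
    {"dp": [-174, -51, 9], "roll": -15.5, "gripper": 1},
    {"dp": [-200, -59, 10], "roll": -17.5, "gripper": 1},
    {"dp": [-226, -66, 11], "roll": -19.5, "gripper": 1},
    {"dp": [-252, -74, 13], "roll": -22, "gripper": 1},
    {"dp": [-272, -80, 14], "roll": -23.5, "gripper": 1},
    {"dp": [-279.6, -82.1, 14], "roll": -24.23, "gripper": 1}
  ]
}}

```text
clock: 2.5
eef_pos: [448.6, 310.1, 159.8]
eef_rot: [-3.141, -0.0, 3.141]
wrist_force: [-0.7, -0.1, -1.5]
finger_gap: 93.9
finger_force: 0.0
```

{"api": "carry_out", "payload": {
  "deltas": [
    {"dp": [0, 0, 8], "roll": 0, "gripper": 1},
    {"dp": [0, 0, 20], "roll": 0, "gripper": 1},
    {"dp": [0, 0, 34], "roll": 0, "gripper": 1},
    {"dp": [0, 0, 48], "roll": 0, "gripper": 1},
    {"dp": [0, 0, 62], "roll": 0, "gripper": 1},
    {"dp": [0, 0, 75], "roll": 0, "gripper": 1},
    {"dp": [0, 0, 85], "roll": 0, "gripper": 1},
    {"dp": [0, 0, 89], "roll": 0, "gripper": 1},
    {"dp": [0, 0, 90], "roll": 0, "gripper": 0.3},
    {"dp": [0, 0, 90], "roll": 0, "gripper": 0},
    {"dp": [0, 0, 90], "roll": 0, "gripper": -0.3},
    {"dp": [0, 0, 90], "roll": 0, "gripper": -0.5}
  ],
  "newtons": 40
}}

```text
clock: 3.5
eef_pos: [447.2, 312.2, 70.8]
eef_rot: [3.141, 0.001, -3.142]
wrist_force: [-0.3, -0.2, -0.0]
finger_gap: 70.9
finger_force: 0.0
```

{"api": "carry_out", "payload": {
  "deltas": [
    {"dp": [0, 0, 0], "roll": 0, "gripper": -0.7},
    {"dp": [0, 0, 0], "roll": 0, "gripper": -0.8},
    {"dp": [0, 0, 0], "roll": 0, "gripper": -1},
    {"dp": [0, 0, 0], "roll": 0, "gripper": -1},
    {"dp": [0, 0, 0], "roll": 0, "gripper": -1},
    {"dp": [0, 0, 0], "roll": 0, "gripper": -1}
  ],
  "newtons": 60
}}

```text
clock: 4.0
eef_pos: [447.0, 312.0, 70.2]
eef_rot: [-3.142, 0.0, -3.142]
wrist_force: [0.5, -0.3, 0.1]
finger_gap: 30.9
finger_force: 0.0
```

{"api": "carry_out", "payload": {
  "deltas": [
    {"dp": [0, 0, 0], "roll": 0, "gripper": -1},
    {"dp": [0, 0, 0], "roll": 0, "gripper": -1},
    {"dp": [0, 0, 0], "roll": 0, "gripper": -1},
    {"dp": [0, 0, 0], "roll": 0, "gripper": -1},
    {"dp": [0, 0, 0], "roll": 0, "gripper": -1},
    {"dp": [0, 0, 0], "roll": 0, "gripper": -1},
    {"dp": [0, 0, -10], "roll": 0, "gripper": -1},
    {"dp": [0, 0, -25], "roll": 0, "gripper": -1},
    {"dp": [0, 0, -40], "roll": 0, "gripper": -1},
    {"dp": [0, 0, -55], "roll": 0, "gripper": -1},
    {"dp": [0, 0, -60], "roll": 0, "gripper": -1},
    {"dp": [0, 0, -60], "roll": 0, "gripper": -1}
  ],
  "newtons": 60
}}

```text
clock: 5.0
eef_pos: [447.5, 312.3, 131.7]
eef_rot: [3.14, 0.002, -3.141]
wrist_force: [0.5, -0.1, -0.9]
finger_gap: 13.1
finger_force: 60.0
```

```bash
cat > sp.py <<'E'
from h import *
def scoop_fit(q0,name=None,crop=(60,60)):
    "fit x,y,z,pitch (yaw 0) in both cameras"
    ims={c:viewer.camera(c) for c in P};ms={}
    for c in P:
        u=proj(c,[[q0[0],q0[1],q0[2]+20]])[0]
        ds=[d for d in models.cut_out(c,"scoop") if np.hypot(*(cen(d["region"])-u))<40]
        if ds: ms[c]=ds[0]["region"]
    b={c:cv2.GaussianBlur(m.astype(np.float32),(0,0),1.5) for c,m in ms.items()}
    def cost(q):
        t=0
        for c in b:
            a=cv2.GaussianBlur(sil(c,SCOOP,q[0],q[1],0,q[2],q[3]/100).astype(np.float32),(0,0),1.5);t+=1-np.minimum(a,b[c]).sum()/np.maximum(a,b[c]).sum()
        return t/len(b)
    q=np.array([*q0[:3],q0[3]*100])
    for st in(12,4):
        r=minimize(cost,q,method="Nelder-Mead",options=dict(initial_simplex=np.vstack([q]+[q+st*np.eye(4)[i] for i in range(4)]),xatol=.1,fatol=1e-4));q=r.x
    print("scoop",list(b),q[:3].round(1),"pitch",round(q[3]/100,3),"cost",round(r.fun,3))
    if name:
        u=proj("side",[[q0[0],q0[1],q0[2]+20]])[0].astype(int);im=cv2.resize(ims["side"],None,fx=4,fy=4,interpolation=cv2.INTER_CUBIC)
        x,y=max(u[0]-crop[0],0),max(u[1]-crop[1],0)
        cv2.imwrite(f"pics/{name}.png",im[y*4:(y+2*crop[1])*4,x*4:(x+2*crop[0])*4,::-1])
    return ims,q
E
python3 - <<'E'
from sp import *
s=read_state();print(s["clock"],s["eef_pos"],s["wrist_force"],s["moment"],s["finger_gap"],s["finger_force"])
scoop_fit([531,312,60,0.0],"lift1")
E
```

```text
5.0 [447.4854337  312.27632481 131.67331735] [ 0.47122967 -0.14267677 -0.93849392] [ 0.04376207  0.1529964  -0.04076123] 13.091104544359084 59.99894142150879
scoop ['top', 'side'] [533.1 312.5  58.1] pitch 0.038 cost 0.288
```

View pics/lift1.png

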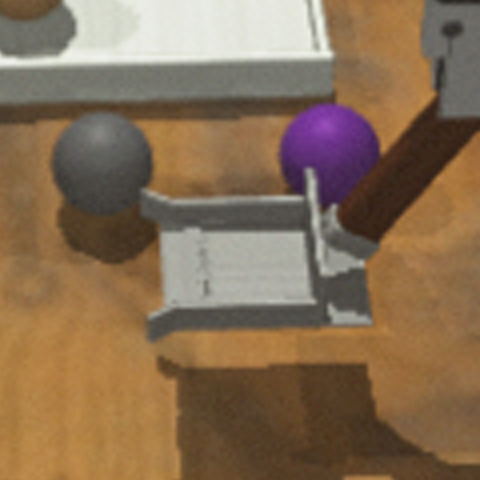

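{"api": "carry_out", "payload": {
  "deltas": [
    {"dp": [0, -4, -6], "roll": 0, "gripper": -1},
    {"dp": [-1, -14, -12], "roll": 0, "gripper": -1},
    {"dp": [-2, -32, -18], "roll": 0, "gripper": -1},
    {"dp": [-3, -56, -20], "roll": 0, "gripper": -1},
    {"dp": [-4, -86, -20], "roll": 0, "gripper": -1},
    {"dp": [-5, -118, -20], "roll": 0, "gripper": -1},
    {"dp": [-6, -152, -20], "roll": 0, "gripper": -1},
    {"dp": [-8, -186, -20], "roll": 0, "gripper": -1},
    {"dp": [-9, -220, -20], "roll": 0, "gripper": -1},
    {"dp": [-10, -254, -20], "roll": 0, "gripper": -1},
    {"dp": [-11, -286, -20], "roll": 0, "gripper": -1},
    {"dp": [-12, -315, -20], "roll": 0, "gripper": -1}
  ]
}}

```text
clock: 6.2
eef_pos: [458.5, -5.5, 150.7]
eef_rot: [-3.141, 0.001, 3.141]
wrist_force: [1.0, 0.5, -1.4]
finger_gap: 13.5
finger_force: 60.0
```

{"api": "carry_out", "payload": {
  "deltas": [
    {"dp": [-1, -26, 0], "roll": 0, "gripper": -1},
    {"dp": [-2, -47, 0], "roll": 0, "gripper": -1},
    {"dp": [-2, -62, 0], "roll": 0, "gripper": -1},
    {"dp": [-2, -71, 4], "roll": 0, "gripper": -1},
    {"dp": [-2, -75, 12], "roll": 0, "gripper": -1},
    {"dp": [-2, -75, 24], "roll": 0, "gripper": -1},
    {"dp": [-2, -75, 36], "roll": 0, "gripper": -1},
    {"dp": [-2, -75, 48], "roll": 0, "gripper": -1},
    {"dp": [-2, -75, 57], "roll": 0, "gripper": -1},
    {"dp": [-2, -75, 60], "roll": 0, "gripper": -1},
    {"dp": [-2, -75, 60], "roll": 0, "gripper": -1}
  ]
}}

```text
clock: 7.12
eef_pos: [460.6, -77.7, 89.4]
eef_rot: [3.141, -0.001, -3.141]
wrist_force: [-0.6, 0.2, -0.9]
finger_gap: 13.1
finger_force: 60.0
```

```bash
python3 - <<'E'
from sp import *
s=read_state();print(s["clock"],s["eef_pos"],s["wrist_force"],s["moment"])
ims,q=scoop_fit([545,-78,20,0.0],"tray1")
from balls import balls
b=balls({"top":ims["top"]})
for u,a in b["top"]:print(u,a,at("top",u,33).round(1))
for d in models.cut_out("side","ball1_center"):print(round(d["p"],2),at("side",cen(d["region"]),33).round(1))
E
```

```text
7.1167 [460.55934719 -77.65113366  89.39728606] [-0.58925688  0.22105981 -0.92001052] [-0.00619423  0.12089325 -0.02044521]
scoop ['top', 'side'] [546.  -80.   18.8] pitch 0.021 cost 0.298
(np.float64(356.1), np.float64(222.1)) 349 [643.1 -76.3  33. ]
(np.float64(289.2), np.float64(226.2)) 353 [631.3  70.8  33. ]
(np.float64(322.9), np.float64(229.3)) 350 [625.8  -3.4  33. ]
0.88 [631.   71.7  33. ]
0.7 [480.7 209.7  33. ]
0.69 [592. 213.  33.]
```

{"api": "carry_out", "payload": {
  "deltas": [
    {"dp": [0, 0, 3], "roll": 0, "gripper": -1},
    {"dp": [0, 0, 6], "roll": 0, "gripper": -1},
    {"dp": [0, 0, 9], "roll": 0, "gripper": -1},
    {"dp": [0, 0, 11], "roll": 0, "gripper": -1},
    {"dp": [0, 0, 12], "roll": 0, "gripper": -1},
    {"dp": [0, 0, 12], "roll": 0, "gripper": -1},
    {"dp": [0, 0, 12], "roll": 0, "gripper": -1}
  ]
}}

```text
clock: 7.95
eef_pos: [461.0, -78.0, 78.1]
eef_rot: [-3.142, 0.0, -3.141]
wrist_force: [0.0, -0.0, -0.4]
finger_gap: 13.6
finger_force: 60.0
```

{"api": "carry_out", "payload": {
  "deltas": [
    {"dp": [-5, 0, 0.5], "roll": 0, "gripper": -1},
    {"dp": [-12, 0, 0.5], "roll": 0, "gripper": -1},
    {"dp": [-20, 0, 0.5], "roll": 0, "gripper": -1},
    {"dp": [-28, 0, 0.5], "roll": 0, "gripper": -1},
    {"dp": [-36, 0, 0.5], "roll": 0, "gripper": -1},
    {"dp": [-43, 0, 0.5], "roll": 0, "gripper": -1},
    {"dp": [-49, 0, 0.5], "roll": 0, "gripper": -1},
    {"dp": [-54, 0, 0.5], "roll": 0, "gripper": -1},
    {"dp": [-58, 0, 0.5], "roll": 0, "gripper": -1},
    {"dp": [-62, 0, 0.5], "roll": 0, "gripper": -1},
    {"dp": [-66, 0, 0.5], "roll": 0, "gripper": -1},
    {"dp": [-70, 0, 0.5], "roll": 0, "gripper": -1}
  ]
}}

```text
clock: 8.95
eef_pos: [531.1, -78.1, 78.1]
eef_rot: [-3.141, -0.0, -3.142]
wrist_force: [-4.9, -0.1, 6.4]
finger_gap: 13.1
finger_force: 60.0
```

{"api": "carry_out", "payload": {
  "deltas": [
    {"dp": [-3, 0, 0], "roll": 0, "gripper": -1},
    {"dp": [-6, 0, 0], "roll": 0, "gripper": -1},
    {"dp": [-9, 0, 0], "roll": 0, "gripper": -1},
    {"dp": [-12, 0, 0], "roll": 0, "gripper": -1},
    {"dp": [-15, 0, 0], "roll": 0, "gripper": -1},
    {"dp": [-15, 0, 0], "roll": 0, "gripper": -1}
  ]
}}

```text
clock: 9.45
eef_pos: [546.6, -78.1, 78.1]
eef_rot: [-3.141, 0.001, -3.141]
wrist_force: [-1.0, -1.0, 4.0]
finger_gap: 13.6
finger_force: 60.0
```

```bash
python3 - <<'E'
from balls import *
s=read_state();print(s["clock"],s["eef_pos"],s["wrist_force"],s["moment"])
ims={c:viewer.camera(c) for c in P}
for u,a in balls({"top":ims["top"]})["top"]:print(u,a,at("top",u,33).round(1))
a=cv2.resize(ims["top"][190:290,300:400],(400,400),interpolation=cv2.INTER_CUBIC);b=cv2.resize(ims["side"][175:275,250:350],(400,400),interpolation=cv2.INTER_CUBIC)
cv2.imwrite("pics/push.png",np.hstack([a,b])[:,:,::-1])
E
```

```text
9.45 [546.56903102 -78.12977515  78.06674476] [-1.00828039 -0.95110022  4.00976476] [0.00728133 0.24731653 0.02018666]
(np.float64(357.7), np.float64(213.7)) 267 [662.  -79.7  33. ]
(np.float64(289.3), np.float64(226.2)) 351 [631.3  70.6  33. ]
(np.float64(322.9), np.float64(229.0)) 343 [626.5  -3.4  33. ]
```

View pics/push.png

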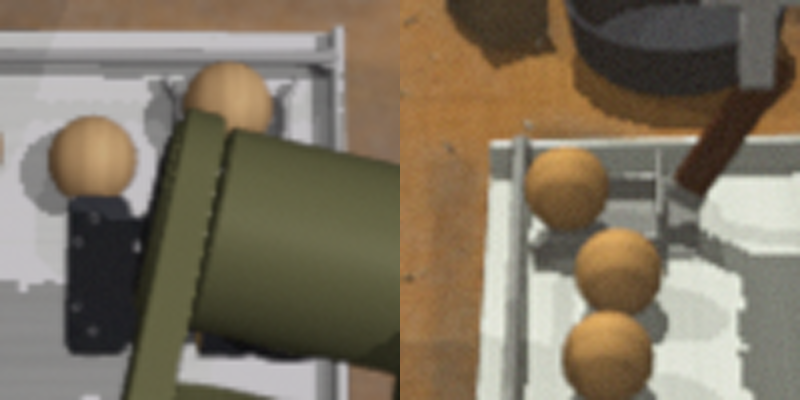

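The top half of the picture shows the ball against the rail, centred between the scoop's flares. The side half shows the scoop nose just reaching under it, so I creep on.

{"api": "carry_out", "payload": {
  "deltas": [
    {"dp": [-2, 0, 0], "roll": 0, "gripper": -1},
    {"dp": [-4, 0, 0], "roll": 0, "gripper": -1},
    {"dp": [-6, 0, 0], "roll": 0, "gripper": -1},
    {"dp": [-8, 0, 0], "roll": 0, "gripper": -1},
    {"dp": [-10, 0, 0], "roll": 0, "gripper": -1},
    {"dp": [-12, 0, 0], "roll": 0, "gripper": -1},
    {"dp": [-14, 0, 0], "roll": 0, "gripper": -1},
    {"dp": [-14, 0, 0], "roll": 0, "gripper": -1}
  ]
}}

```text
clock: 10.22
eef_pos: [560.2, -78.1, 78.1]
eef_rot: [-3.141, 0.0, -3.141]
wrist_force: [-2.4, -0.4, 6.9]
finger_gap: 13.5
finger_force: 60.0
```

{"api": "carry_out", "payload": {
  "deltas": [
    {"dp": [-2, 0, 0], "roll": 0, "gripper": -1},
    {"dp": [-4, 0, 0], "roll": 0, "gripper": -1},
    {"dp": [-6, 0, 0], "roll": 0, "gripper": -1},
    {"dp": [-7, 0, 0], "roll": 0, "gripper": -1},
    {"dp": [-8, 0, 0], "roll": 0, "gripper": -1},
    {"dp": [-8, 0, 0], "roll": 0, "gripper": -1}
  ]
}}

```text
clock: 10.72
eef_pos: [568.0, -78.1, 78.1]
eef_rot: [-3.141, -0.0, -3.142]
wrist_force: [-4.4, -1.1, 7.8]
finger_gap: 13.2
finger_force: 60.0
```

```bash
python3 - <<'E'
from balls import *
s=read_state();print(s["clock"],s["eef_pos"],s["wrist_force"],s["moment"])
ims={c:viewer.camera(c) for c in P}
for u,a in balls({"top":ims["top"]})["top"]:print(u,a,at("top",u,33).round(1))
a=cv2.resize(ims["top"][190:290,300:400],(400,400),interpolation=cv2.INTER_CUBIC);b=cv2.resize(ims["side"][175:275,250:350],(400,400),interpolation=cv2.INTER_CUBIC)
cv2.imwrite("pics/push2.png",np.hstack([a,b])[:,:,::-1])
E
```

```text
10.7167 [568.01017053 -78.11752468  78.09590042] [-4.39329834 -1.10342517  7.81464666] [0.02782474 0.87686128 0.00963432]
(np.float64(289.2), np.float64(226.2)) 355 [631.3  70.8  33. ]
(np.float64(320.9), np.float64(224.6)) 142 [636.1   1.2  33. ]
```

View pics/push2.png

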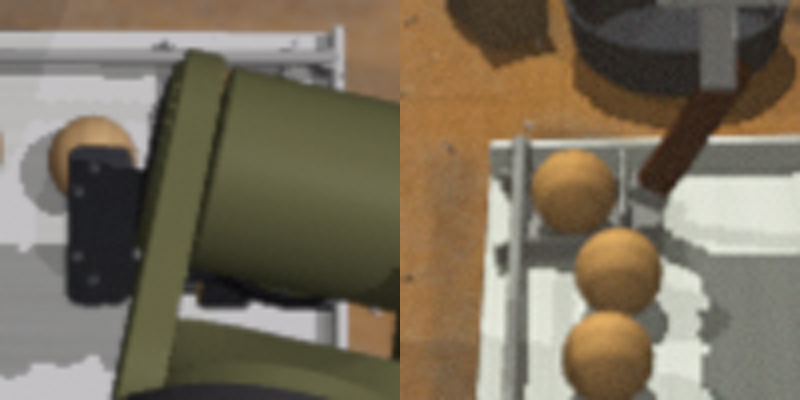

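Side half: the ball now sits off the rail, close to the scoop's back wall, so it looks seated. I back out slowly and check.

{"api": "carry_out", "payload": {
  "deltas": [
    {"dp": [1, 0, 0], "roll": 0, "gripper": -1},
    {"dp": [3, 0, -0.5], "roll": 0, "gripper": -1},
    {"dp": [6, 0, -0.5], "roll": 0, "gripper": -1},
    {"dp": [10, 0, -0.5], "roll": 0, "gripper": -1},
    {"dp": [15, 0, -0.5], "roll": 0, "gripper": -1},
    {"dp": [20, 0, -0.5], "roll": 0, "gripper": -1},
    {"dp": [25, 0, -0.5], "roll": 0, "gripper": -1},
    {"dp": [30, 0, -0.5], "roll": 0, "gripper": -1},
    {"dp": [35, 0, -0.5], "roll": 0, "gripper": -1},
    {"dp": [39, 0, -0.5], "roll": 0, "gripper": -1},
    {"dp": [42, 0, -0.5], "roll": 0, "gripper": -1},
    {"dp": [43, 0, -0.5], "roll": 0, "gripper": -1}
  ]
}}

```text
clock: 11.82
eef_pos: [524.5, -78.0, 78.1]
eef_rot: [3.142, -0.0, -3.142]
wrist_force: [0.6, -0.5, -1.0]
finger_gap: 13.2
finger_force: 60.0
```

```bash
cat > bs.py <<'E'
from h import *
def bpos(ims,guess,z):
    "centroids of ball colour near a guess"
    for c in ims:
        i=ims[c].astype(int);m=(i[...,0]-i[...,2]>35)&sil(c,[box([-45,45],[-36,36],[-24,24])],guess[0],guess[1],0,z)
        print(c,m.sum(),cen(m).round(1) if m.sum()>20 else None, at(c,cen(m),z).round(1) if m.sum()>20 else None)
E
python3 - <<'E'
from bs import *
s=read_state();x=s["eef_pos"];print(s["clock"],x,s["wrist_force"],s["moment"])
ims={c:viewer.camera(c) for c in P}
print("pocket",x+[80,0,-42]);bpos(ims,x[:2]+[80,0],x[2]-42)
E
```

```text
11.8167 [524.51739382 -78.02372849  78.13857882] [ 0.56530245 -0.50077059 -0.9657436 ] [-0.03623091 -0.07143756 -0.04395223]
pocket [604.51739382 -78.02372849  36.13857882]
top 153 [358.6 232.4] [619.9 -81.7  36.1]
side 684 [310.5 220.1] [609.5 -84.9  36.1]
```

{"api": "carry_out", "payload": {
  "deltas": [
    {"dp": [0, 0, -2], "roll": 0, "gripper": -1},
    {"dp": [0, 0, -6], "roll": 0, "gripper": -1},
    {"dp": [0, 0, -12], "roll": 0, "gripper": -1},
    {"dp": [0, 0, -20], "roll": 0, "gripper": -1},
    {"dp": [0, 0, -29], "roll": 0, "gripper": -1},
    {"dp": [0, 0, -38], "roll": 0, "gripper": -1},
    {"dp": [0, 0, -47], "roll": 0, "gripper": -1},
    {"dp": [0, 0, -56], "roll": 0, "gripper": -1},
    {"dp": [0, 0, -64], "roll": 0, "gripper": -1},
    {"dp": [0, 0, -70], "roll": 0, "gripper": -1},
    {"dp": [0, 0, -74], "roll": 0, "gripper": -1},
    {"dp": [0, 0, -75], "roll": 0, "gripper": -1}
  ]
}}

```text
clock: 12.92
eef_pos: [525.2, -78.1, 153.9]
eef_rot: [-3.141, 0.001, -3.141]
wrist_force: [0.1, 0.4, -2.1]
finger_gap: 12.9
finger_force: 60.0
```

```bash
python3 - <<'E'
from bs import *
from sp import scoop_fit
s=read_state();x=s["eef_pos"];print(s["clock"],x,s["wrist_force"],s["moment"])
ims,q=scoop_fit([x[0]+84,x[1],x[2]-70,0])
print("pocket",x+[80,0,-42]);bpos(ims,x[:2]+[80,0],x[2]-42)
b=cv2.resize(ims["side"][120:270,250:400],(600,600),interpolation=cv2.INTER_CUBIC)
cv2.imwrite("pics/lift2.png",b[:,:,::-1])
E
```

```text
12.9167 [525.21968719 -78.07420331 153.87202865] [ 0.12217537  0.37200653 -2.11228384] [ 0.06126128  0.10520759 -0.05915341]
scoop ['top', 'side'] [611.4 -75.4  82.1] pitch 0.028 cost 0.641
pocket [605.21968719 -78.07420331 111.87202865]
top 89 [363.  225.9] [623.3 -83.8 111.9]
side 443 [308.7 194.7] [612.9 -77.2 111.9]
```

View pics/lift2.png

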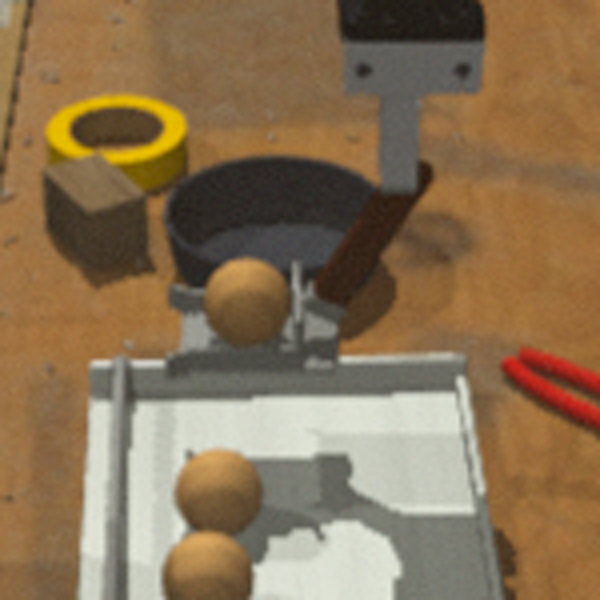

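The ball sits in the lifted pocket. Bowl, block and tape are clear of the path, and the other two balls remain in the tray. Next is the bowl.

{"api": "carry_out", "payload": {
  "deltas": [
    {"dp": [0, -4, 0], "roll": 0, "gripper": -1},
    {"dp": [-1, -12, 0], "roll": 0, "gripper": -1},
    {"dp": [-2, -25, 0], "roll": 0, "gripper": -1},
    {"dp": [-3, -43, 0], "roll": 0, "gripper": -1},
    {"dp": [-4, -65, 0], "roll": 0, "gripper": -1},
    {"dp": [-5, -88, 0], "roll": 0, "gripper": -1},
    {"dp": [-6, -111, 0], "roll": 0, "gripper": -1},
    {"dp": [-7, -134, 0], "roll": 0, "gripper": -1},
    {"dp": [-8, -157, 0], "roll": 0, "gripper": -1},
    {"dp": [-9, -178, 0], "roll": 0, "gripper": -1},
    {"dp": [-10, -195, 0], "roll": 0, "gripper": -1},
    {"dp": [-10, -207, 0], "roll": 0, "gripper": -1}
  ]
}}

```text
clock: 14.12
eef_pos: [534.5, -287.7, 152.8]
eef_rot: [-3.142, -0.0, 3.14]
wrist_force: [-0.2, 0.1, -1.6]
finger_gap: 13.6
finger_force: 60.0
```

{"api": "carry_out", "payload": {
  "deltas": [
    {"dp": [0, -7, 0], "roll": 0, "gripper": -1},
    {"dp": [0, -10, 2], "roll": 0, "gripper": -1},
    {"dp": [0, -10, 6], "roll": 0, "gripper": -1},
    {"dp": [0, -10, 11], "roll": 0, "gripper": -1},
    {"dp": [0, -10, 15], "roll": 0, "gripper": -1},
    {"dp": [0, -10, 17], "roll": 0, "gripper": -1},
    {"dp": [0, -10, 17], "roll": 0, "gripper": -1},
    {"dp": [0, -10, 17], "roll": 0, "gripper": -1}
  ]
}}

```text
clock: 14.78
eef_pos: [535.1, -294.7, 136.1]
eef_rot: [3.142, -0.0, -3.141]
wrist_force: [0.7, -0.1, -1.1]
finger_gap: 13.4
finger_force: 60.0
```

{"api": "carry_out", "payload": {
  "deltas": [
    {"dp": [0, 0, 0], "roll": 0, "gripper": -1},
    {"dp": [0, 0, 0], "roll": 0, "gripper": -1},
    {"dp": [0, 0, 0], "roll": 0, "gripper": -1}
  ],
  "newtons": 30
}}

```text
clock: 15.03
eef_pos: [535.1, -295.0, 136.4]
eef_rot: [-3.141, 0.0, -3.141]
wrist_force: [-0.3, -0.1, -2.6]
finger_gap: 13.9
finger_force: 30.0
```

```bash
python3 - <<'E'
from bs import *
from sp import scoop_fit
s=read_state();x=s["eef_pos"];print(s["clock"],x,s["wrist_force"],s["moment"],s["finger_force"])
ims,q=scoop_fit([x[0]+84,x[1],x[2]-70,0])
print("pocket",x+[80,0,-42]);bpos(ims,x[:2]+[80,0],x[2]-42)
E
```

```text
15.0333 [ 535.09655662 -295.03735153  136.35362315] [-0.32535393 -0.09260393 -2.60813781] [ 0.08949978  0.09664856 -0.03419227] 29.99870091676712
scoop ['top', 'side'] [ 623.4 -296.8   63.1] pitch -0.01 cost 0.502
pocket [ 615.09655662 -295.03735153   94.35362315]
top 698 [470.8 224.2] [ 633.7 -310.    94.4]
side 640 [305.7 149.3] [ 620.3 -324.7   94.4]
```

{"api": "carry_out", "payload": {
  "deltas": [
    {"dp": [0, 0, 0], "roll": 0, "gripper": -1},
    {"dp": [0, 0, 0], "roll": 0, "gripper": -1},
    {"dp": [0, 0, 0], "roll": 0, "gripper": -1},
    {"dp": [0, 0, 0], "roll": 0, "gripper": -1}
  ],
  "newtons": 18
}}

```text
clock: 15.57
eef_pos: [535.0, -295.1, 136.1]
eef_rot: [-3.142, -0.0, -3.142]
wrist_force: [-0.7, 1.0, -1.6]
finger_gap: 13.7
finger_force: 18.0
```

{"api": "carry_out", "payload": {
  "deltas": [
    {"dp": [0, 0, 0], "roll": 0, "gripper": -1},
    {"dp": [0, 0, 0], "roll": 0, "gripper": -1},
    {"dp": [0, 0, 0], "roll": 0, "gripper": -1},
    {"dp": [0, 0, 0], "roll": 0, "gripper": -1}
  ],
  "newtons": 13
}}

```text
clock: 15.9
eef_pos: [535.0, -295.0, 136.2]
eef_rot: [-3.142, -0.0, -3.141]
wrist_force: [0.9, -1.2, -2.0]
finger_gap: 13.8
finger_force: 13.0
```

```bash
python3 - <<'E'
from sp import scoop_fit
from h import *
s=read_state();x=s["eef_pos"];print(s["clock"],x,s["wrist_force"],s["moment"],s["finger_force"])
ims,q=scoop_fit([x[0]+84,x[1],x[2]-70,0])
E
```

```text
15.9 [ 535.02999905 -295.0309627   136.15617855] [ 0.89817909 -1.17092093 -2.02898881] [0.02732962 0.15232283 0.03416866] 12.999069839715958
scoop ['top', 'side'] [ 621.  -297.2   63.1] pitch 0.011 cost 0.543
```

{"api": "carry_out", "payload": {
  "deltas": [
    {"dp": [0, 0, 0], "roll": 0, "gripper": -1},
    {"dp": [0, 0, 0], "roll": 0, "gripper": -1},
    {"dp": [0, 0, 0], "roll": 0, "gripper": -1},
    {"dp": [0, 0, 0], "roll": 0, "gripper": -1}
  ],
  "newtons": 10
}}

```text
clock: 16.43
eef_pos: [535.0, -295.0, 136.1]
eef_rot: [-3.142, -0.0, -3.141]
wrist_force: [-0.7, 0.1, -2.1]
finger_gap: 14.0
finger_force: 10.0
```

{"api": "carry_out", "payload": {
  "deltas": [
    {"dp": [0, 0, 0], "roll": 0, "gripper": -1},
    {"dp": [0, 0, 0], "roll": 0, "gripper": -1},
    {"dp": [0, 0, 0], "roll": 0, "gripper": -1},
    {"dp": [0, 0, 0], "roll": 0, "gripper": -1}
  ],
  "newtons": 8
}}

```text
clock: 16.77
eef_pos: [535.0, -295.0, 136.2]
eef_rot: [-3.142, 0.0, -3.142]
wrist_force: [0.2, 0.0, -1.7]
finger_gap: 13.5
finger_force: 8.0
```

```bash
python3 - <<'E'
from sp import scoop_fit
from h import *
s=read_state();x=s["eef_pos"];print(s["clock"],x,s["wrist_force"],s["moment"],s["finger_force"])
ims,q=scoop_fit([x[0]+84,x[1],x[2]-70,0])
E
```

```text
16.7667 [ 535.03856737 -295.04209473  136.15328417] [ 0.18750593  0.0225019  -1.72917561] [0.0053733  0.11686552 0.00853201] 7.999863177537918
scoop ['top', 'side'] [ 571.5 -272.7   45.3] pitch 0.43 cost 0.578
```

```bash
python3 - <<'E'
from h import *
im=viewer.camera("side");print(read_state()["clock"])
cv2.imwrite("pics/tip1.png",cv2.resize(im[100:220,250:410],None,fx=5,fy=5,interpolation=cv2.INTER_CUBIC)[:,:,::-1])
E
```

```text
17.0167
```

View pics/tip1.png

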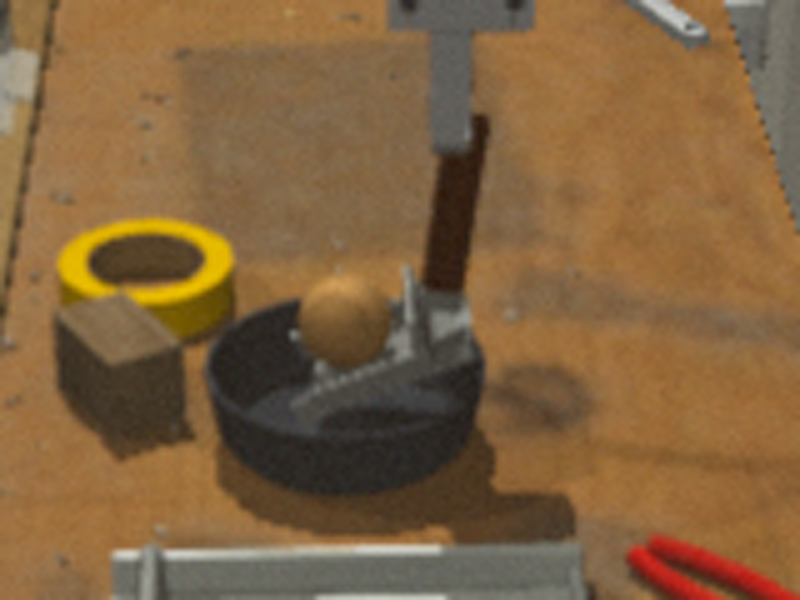

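The picture shows the scoop tipped about 25°, with its nose well inside the bowl and the ball still held behind the crest. I ease the grip a little more.

{"api": "carry_out", "payload": {
  "deltas": [
    {"dp": [0, 0, 0], "roll": 0, "gripper": -1},
    {"dp": [0, 0, 0], "roll": 0, "gripper": -1},
    {"dp": [0, 0, 0], "roll": 0, "gripper": -1},
    {"dp": [0, 0, 0], "roll": 0, "gripper": -1}
  ],
  "newtons": 6.5
}}

```text
clock: 17.35
eef_pos: [535.0, -295.0, 136.1]
eef_rot: [3.142, 0.0, -3.142]
wrist_force: [0.5, -0.6, -2.0]
finger_gap: 13.8
finger_force: 6.5
```

{"api": "carry_out", "payload": {
  "deltas": [
    {"dp": [0, 0, 0], "roll": 0, "gripper": -1},
    {"dp": [0, 0, 0], "roll": 0, "gripper": -1},
    {"dp": [0, 0, 0], "roll": 0, "gripper": -1},
    {"dp": [0, 0, 0], "roll": 0, "gripper": -1},
    {"dp": [0, 0, 0], "roll": 0, "gripper": -1},
    {"dp": [0, 0, 0], "roll": 0, "gripper": -1}
  ],
  "newtons": 5
}}

```text
clock: 17.85
eef_pos: [535.1, -295.0, 136.2]
eef_rot: [-3.142, 0.0, -3.142]
wrist_force: [0.2, -0.3, -0.6]
finger_gap: 13.8
finger_force: 5.0
```

```bash
cat > tb.py <<'E'
from h import *
def look(excl=None):
    s=read_state();print(s["clock"],s["eef_pos"].round(1),s["wrist_force"].round(2),s["moment"].round(3),s["finger_force"])
    out={}
    for c in P:
        i=viewer.camera(c).astype(int)
        hsv=cv2.cvtColor(i.astype(np.uint8),cv2.COLOR_RGB2HSV)
        # balls by network
        o=[]
        for d in models.cut_out(c,"ball1_center"):
            o.append((round(d["p"],2),cen(d["region"]).round(1).tolist(),int(d["region"].sum()),at(c,cen(d["region"]),30).round(0)[:2].tolist()))
        print(c,o)
        out[c]=o
    for a in out["top"]:
        for b in out["side"]:
            t=tri({"top":a[1],"side":b[1]});r=np.linalg.norm(proj("top",[t])[0]-a[1])
            if r<3:print("tri",t.round(1),round(r,1))
E
python3 - <<'E'
from tb import *
look()
from sp import scoop_fit
scoop_fit([590,-295,40,.6])
E
```

```text
17.85 [ 535.1 -295.   136.2] [ 0.17 -0.35 -0.6 ] [ 0.036 -0.078  0.005] 4.999987185001373
top [(0.84, [289.2, 226.6], 401, [631.0, 71.0]), (0.74, [227.7, 293.8], 461, [481.0, 201.0]), (0.7, [228.0, 243.4], 403, [591.0, 205.0])]
side [(0.78, [377.9, 309.3], 528, [480.0, 208.0]), (0.6, [301.3, 264.0], 435, [630.0, 67.0])]
tri [630.3  70.9  32.8] 0.1
tri [480.3 202.5  24.9] 0.3
scoop ['top', 'side'] [ 550.6 -268.5   48. ] pitch 0.55 cost 0.498
```

```bash
cat > ib.py <<'E'
from h import *
def inbowl():
    t=np.linspace(0,6.28,40);rim=np.c_[587.5+72*np.cos(t),-295+72*np.sin(t),0*t+44];low=np.c_[587.5+58*np.cos(t),-295+58*np.sin(t),0*t+4]
    for c in P:
        i=viewer.camera(c).astype(int);m=sil(c,[np.vstack([rim,low])],0,0,0)&(i[...,0]-i[...,2]>25)
        m=cv2.morphologyEx(m.astype(np.uint8),cv2.MORPH_OPEN,np.ones((3,3)))
        n,l,s,cc=cv2.connectedComponentsWithStats(m)
        print(c,[(cc[k].round(1).tolist(),s[k].tolist(),at(c,cc[k],30).round(0)[:2].tolist()) for k in range(1,n) if s[k][4]>30])
E
python3 -c "
from ib import *
inbowl();inbowl()"
```

```text
top [([452.0, 229.5], [441, 219, 23, 22, 405], [631.0, -290.0]), ([483.0, 257.0], [478, 256, 11, 3, 33], [571.0, -359.0])]
side [([303.0, 175.8], [294, 168, 18, 17, 251], [628.0, -296.0])]
top [([452.0, 229.5], [441, 219, 23, 22, 407], [631.0, -290.0]), ([483.0, 257.0], [478, 256, 11, 3, 33], [571.0, -359.0])]
side [([302.9, 175.8], [294, 168, 18, 17, 249], [629.0, -297.0])]
```

The ball lies in the bowl at about (630,-293), clear of the scoop. I firm up the grip and lift straight out.

{"api": "carry_out", "payload": {
  "deltas": [
    {"dp": [0, 0, 0], "roll": 0, "gripper": -1},
    {"dp": [0, 0, 0], "roll": 0, "gripper": -1},
    {"dp": [0, 0, -3], "roll": 0, "gripper": -1},
    {"dp": [0, 0, -8], "roll": 0, "gripper": -1},
    {"dp": [0, 0, -15], "roll": 0, "gripper": -1},
    {"dp": [0, 0, -24], "roll": 0, "gripper": -1},
    {"dp": [0, 0, -35], "roll": 0, "gripper": -1},
    {"dp": [0, 0, -47], "roll": 0, "gripper": -1},
    {"dp": [0, 0, -60], "roll": 0, "gripper": -1},
    {"dp": [0, 0, -73], "roll": 0, "gripper": -1},
    {"dp": [0, 0, -84], "roll": 0, "gripper": -1},
    {"dp": [0, 0, -90], "roll": 0, "gripper": -1}
  ],
  "newtons": 30
}}

```text
clock: 19.45
eef_pos: [535.4, -295.3, 228.5]
eef_rot: [-3.14, 0.002, -3.142]
wrist_force: [-0.3, 0.4, -1.0]
finger_gap: 13.6
finger_force: 30.0
```

```bash
python3 - <<'E'
from ib import *
from sp import scoop_fit
s=read_state();x=s["eef_pos"];print(s["clock"],x,s["wrist_force"],s["moment"])
inbowl()
p=.65;g=np.array([x[0],x[2]+19]);o=g-np.array([[np.cos(p),np.sin(p)],[-np.sin(p),np.cos(p)]])@[-84,89.3]
scoop_fit([o[0],x[1],o[1],p])
E
```

```text
19.45 [ 535.36495394 -295.2602076   228.53892773] [-0.27738737  0.3905858  -0.98306886] [0.03081886 0.03092143 0.03785466]
top [([452.0, 229.5], [441, 219, 23, 22, 405], [631.0, -290.0])]
side [([302.9, 175.8], [294, 168, 18, 17, 249], [629.0, -296.0])]
scoop ['top', 'side'] [ 547.6 -280.7  130.5] pitch 0.563 cost 0.458
```

{"api": "carry_out", "payload": {
  "deltas": [
    {"dp": [0, -5, 0], "roll": 0, "gripper": -1},
    {"dp": [0, -17, 0], "roll": 0, "gripper": -1},
    {"dp": [1, -35, 0], "roll": 0, "gripper": -1},
    {"dp": [2, -57, 0], "roll": 0, "gripper": -1},
    {"dp": [3, -80, 0], "roll": 0, "gripper": -1},
    {"dp": [4, -102, 0], "roll": 0, "gripper": -1},
    {"dp": [5, -120, 5], "roll": 0, "gripper": -1},
    {"dp": [5, -131, 15], "roll": 0, "gripper": -1},
    {"dp": [5, -135, 30], "roll": 0, "gripper": -1},
    {"dp": [5, -135, 48], "roll": 0, "gripper": -1},
    {"dp": [5, -135, 64], "roll": 0, "gripper": -1},
    {"dp": [5, -135, 74], "roll": 0, "gripper": -1}
  ]
}}

```text
clock: 20.75
eef_pos: [529.3, -429.9, 149.1]
eef_rot: [3.139, -0.002, 3.141]
wrist_force: [-0.1, 0.0, -2.0]
finger_gap: 13.7
finger_force: 30.0
```

{"api": "carry_out", "payload": {
  "deltas": [
    {"dp": [0, 0, 6], "roll": 0, "gripper": -1},
    {"dp": [0, 0, 8], "roll": 0, "gripper": -1},
    {"dp": [0, 0, 8], "roll": 0, "gripper": -1},
    {"dp": [0, 0, 8], "roll": 0, "gripper": -1}
  ]
}}

```text
clock: 21.08
eef_pos: [530.3, -430.2, 145.1]
eef_rot: [-3.141, 0.001, -3.141]
wrist_force: [0.0, -0.2, -0.9]
finger_gap: 13.7
finger_force: 30.0
```

```bash
python3 - <<'E'
from h import *
s=read_state();x=s["eef_pos"];print(s["clock"],x,s["wrist_force"],s["moment"])
im=viewer.camera("side");t=viewer.camera("top")
for c in P:print(c,[(round(d["p"],2),d["box"],int(d["region"].sum())) for d in models.cut_out(c,"scoop")])
u=proj("side",[[570,-430,50]])[0].astype(int)
# pitch fit with grip fixed, side+top
ms={}
for c in P:
    uu=proj(c,[[560,-430,60]])[0]
    ds=[d for d in models.cut_out(c,"scoop") if np.hypot(*(cen(d["region"])-uu))<50]
    if ds:ms[c]=ds[0]["region"]
for c in ms:
    r=[]
    for p in np.arange(-.1,1.0,.05):
        for sl in (0,):
            o=np.array([x[0],x[2]+19])-np.array([[np.cos(p),np.sin(p)],[-np.sin(p),np.cos(p)]])@[-84,89.3]
            a=sil(c,SCOOP,o[0],x[1],0,o[1],p);r.append((round((a&ms[c]).sum()/(a|ms[c]).sum(),2),round(p,2)))
    print(c,sorted(r)[-4:])
E
```

```text
21.0833 [ 530.31792261 -430.23483626  145.07165212] [ 0.03510132 -0.21644309 -0.94940704] [0.03531332 0.00256375 0.02147531]
top [(0.58, [498.9, 249.5, 534.5, 288.0], 973)]
side [(0.76, [314.5, 99.6, 350.7, 157.3], 758)]
top [(np.float64(0.48), np.float64(0.55)), (np.float64(0.54), np.float64(0.7)), (np.float64(0.55), np.float64(0.6)), (np.float64(0.6), np.float64(0.65))]
side [(np.float64(0.55), np.float64(0.75)), (np.float64(0.57), np.float64(0.6)), (np.float64(0.61), np.float64(0.7)), (np.float64(0.64), np.float64(0.65))]
```

{"api": "carry_out", "payload": {
  "deltas": [
    {"dp": [0, 0, 6], "roll": 0, "gripper": -1},
    {"dp": [0, 0, 13], "roll": 0, "gripper": -1},
    {"dp": [0, 0, 19], "roll": 0, "gripper": -1},
    {"dp": [3, 0, 22], "roll": 0, "gripper": -1},
    {"dp": [12, 0, 25], "roll": 0, "gripper": -1},
    {"dp": [21, 0, 28], "roll": 0, "gripper": -1},
    {"dp": [28, 0, 31], "roll": 0, "gripper": -1},
    {"dp": [36, 0, 35], "roll": 0, "gripper": -1},
    {"dp": [42, 0, 38], "roll": 0, "gripper": -1},
    {"dp": [48, 0, 41], "roll": 0, "gripper": -1},
    {"dp": [48, 0, 41], "roll": 0, "gripper": -1}
  ],
  "newtons": 6
}}

```text
clock: 22.3
eef_pos: [480.9, -430.0, 102.5]
eef_rot: [3.141, -0.001, 3.141]
wrist_force: [0.7, -0.4, -1.1]
finger_gap: 14.1
finger_force: 6.0
```

```bash
cat > pf.py <<'E'
from h import *
def pf():
    s=read_state();x=s["eef_pos"];print(s["clock"],x,s["wrist_force"],s["moment"])
    for c in P:
        viewer.camera(c)
        uu=proj(c,[[x[0]+40,x[1],40]])[0]
        ds=[d for d in models.cut_out(c,"scoop") if np.hypot(*(cen(d["region"])-uu))<50]
        if not ds: print(c,"none");continue
        m=ds[0]["region"];r=[]
        for p in np.arange(-.3,.9,.025):
            for sl in(-10,-5,0,5,10):
                g=np.array([-84,89.3])+sl*np.array([-.5,.866])
                o=np.array([x[0],x[2]+19])-np.array([[np.cos(p),np.sin(p)],[-np.sin(p),np.cos(p)]])@g
                a=sil(c,SCOOP,o[0],x[1],0,o[1],p);r.append((round((a&m).sum()/(a|m).sum(),3),round(p,3),sl,round(o[0]),round(o[1],1)))
        print(c,[tuple(map(float,t)) for t in sorted(r)[-4:]])
E
python3 -c "
from pf import *
pf()"
```

```text
22.3 [ 480.93204565 -430.04303393  102.47850538] [ 0.68874946 -0.44636156 -1.08664394] [-0.02043293  0.07688526  0.07429369]
top [(0.572, 0.325, 0.0, 532.0, 10.0), (0.572, 0.325, 10.0, 534.0, 0.2), (0.577, 0.35, 5.0, 530.0, 3.9), (0.583, 0.325, 5.0, 533.0, 5.1)]
side [(0.631, 0.325, -5.0, 531.0, 14.9), (0.631, 0.375, -5.0, 526.0, 12.6), (0.634, 0.35, -5.0, 528.0, 13.7), (0.637, 0.325, 0.0, 532.0, 10.0)]
```

{"api": "carry_out", "payload": {
  "deltas": [
    {"dp": [6, 0, 3.5], "roll": 0, "gripper": -1},
    {"dp": [13, 0, 7.5], "roll": 0, "gripper": -1},
    {"dp": [19, 0, 12], "roll": 0, "gripper": -1},
    {"dp": [25, 0, 16], "roll": 0, "gripper": -1},
    {"dp": [31, 0, 20], "roll": 0, "gripper": -1},
    {"dp": [36, 0, 24.5], "roll": 0, "gripper": -1},
    {"dp": [40, 0, 28], "roll": 0, "gripper": -1},
    {"dp": [44, 0, 31], "roll": 0, "gripper": -1},
    {"dp": [48, 0, 32.5], "roll": 0, "gripper": -1},
    {"dp": [52, 0, 33], "roll": 0, "gripper": -1},
    {"dp": [54, 0, 33], "roll": 0, "gripper": -1},
    {"dp": [54, 0, 33], "roll": 0, "gripper": -1}
  ]
}}

```text
clock: 23.5
eef_pos: [427.7, -430.1, 70.3]
eef_rot: [-3.141, -0.0, 3.141]
wrist_force: [0.1, -0.9, 0.2]
finger_gap: 14.1
finger_force: 6.0
```

```bash
python3 -c "
from pf import *
pf()"
```

```text
23.5 [ 427.6630813  -430.13374902   70.33669846] [ 0.07824831 -0.92332496  0.22898584] [ 0.0478641   0.07402168 -0.02037118]
top [(0.608, 0.0, 0.0, 512.0, 0.0), (0.609, -0.025, 5.0, 516.0, -2.1), (0.618, 0.025, 5.0, 512.0, -6.4), (0.621, 0.0, 5.0, 514.0, -4.3)]
side [(0.617, -0.025, 5.0, 516.0, -2.1), (0.621, -0.025, 0.0, 514.0, 2.2), (0.622, 0.0, 0.0, 512.0, 0.0), (0.625, 0.0, 5.0, 514.0, -4.3)]
```

{"api": "carry_out", "payload": {
  "deltas": [
    {"dp": [0, 0, 0], "roll": 0, "gripper": -1},
    {"dp": [0, 0, 0], "roll": 0, "gripper": -0.6},
    {"dp": [0, 0, 0], "roll": 0, "gripper": -0.4},
    {"dp": [0, 0, 0], "roll": 0, "gripper": -0.2},
    {"dp": [0, 0, 0], "roll": 0, "gripper": 0},
    {"dp": [0, 0, 0], "roll": 0, "gripper": 0.2},
    {"dp": [0, 0, 0], "roll": 0, "gripper": 0.4},
    {"dp": [0, 0, 0], "roll": 0, "gripper": 0.4},
    {"dp": [0, 0, 0], "roll": 0, "gripper": 0.4},
    {"dp": [0, 0, 0], "roll": 0, "gripper": 0.4},
    {"dp": [0, 0, 0], "roll": 0, "gripper": 0.4}
  ],
  "newtons": 3
}}

```text
clock: 24.62
eef_pos: [428.0, -430.0, 70.1]
eef_rot: [3.142, -0.0, -3.142]
wrist_force: [0.2, 0.3, -0.7]
finger_gap: 65.7
finger_force: 0.0
```

{"api": "carry_out", "payload": {
  "deltas": [
    {"dp": [0, 0, -5], "roll": 0, "gripper": 0.4},
    {"dp": [0, 0, -15], "roll": 0, "gripper": 0.4},
    {"dp": [0, 0, -30], "roll": 0, "gripper": 0.4},
    {"dp": [0, 0, -50], "roll": 0, "gripper": 0.4},
    {"dp": [0, 0, -70], "roll": 0, "gripper": 0.4},
    {"dp": [10, 0, -95], "roll": 0, "gripper": 0.4},
    {"dp": [30, 0, -120], "roll": 0, "gripper": 0.4},
    {"dp": [45, 0, -140], "roll": 0, "gripper": 0.4},
    {"dp": [50, 0, -150], "roll": 0, "gripper": 0.4},
    {"dp": [50, 0, -150], "roll": 0, "gripper": 0.4}
  ]
}}

```text
clock: 25.45
eef_pos: [377.9, -430.8, 223.3]
eef_rot: [-3.138, 0.003, 3.141]
wrist_force: [-0.2, -0.5, -0.3]
finger_gap: 65.7
finger_force: 0.0
```

```bash
python3 - <<'E'
from sp import *
from ib import inbowl
from balls import balls
s=read_state();print(s["clock"],s["eef_pos"],s["wrist_force"])
ims,q=scoop_fit([513,-430,0,0.0])
inbowl()
for c in P:
    for u,a in balls({c:ims[c]})[c]:print(c,u,a,at(c,u,33).round(1))
a=ims["side"][60:300,250:470]
cv2.imwrite("pics/end.png",cv2.resize(a,None,fx=2.5,fy=2.5,interpolation=cv2.INTER_CUBIC)[:,:,::-1])
E
```

```text
25.45 [ 377.91735836 -430.84849493  223.33416981] [-0.17271092 -0.48057453 -0.29673902]
scoop ['top', 'side'] [ 514.  -429.8    2.5] pitch 0.012 cost 0.209
top [([452.0, 229.5], [441, 219, 23, 22, 403], [631.0, -290.0])]
side [([302.9, 175.7], [294, 168, 18, 17, 248], [629.0, -297.0])]
top (np.float64(289.3), np.float64(226.2)) 349 [631.3  70.6  33. ]
top (np.float64(322.9), np.float64(229.3)) 349 [625.8  -3.4  33. ]
side (np.float64(322.0), np.float64(204.0)) 812 [ 581.  -156.6   33. ]
side (np.float64(302.6), np.float64(253.5)) 761 [627.5  35.7  33. ]
```

View pics/end.png

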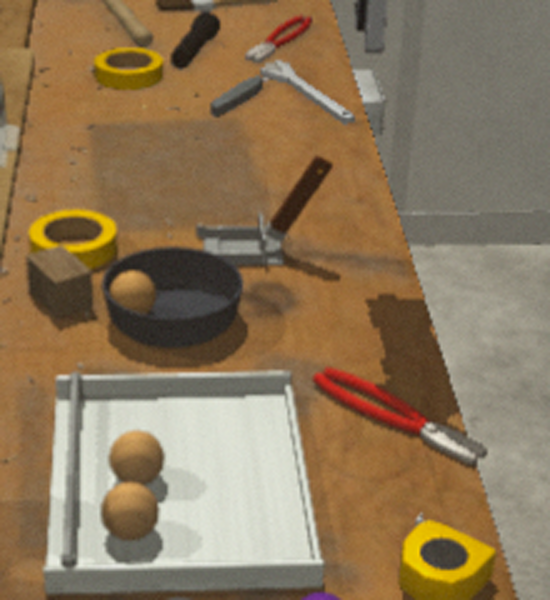

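The final picture shows one ball in the bowl at about (132,292), two balls in the tray, and the scoop standing free and upright at about (265,245).

```bash
python3 -c "
from cell import manip
print(manip.sign_off())"
```

```text
the job is handed in; nothing more can be done
None
```

I scooped one ball and tipped it into the bowl, left the other two in the tray, stood the scoop upright on the bench and released it, and handed the job in at about 25.5 s; no verdict came back.

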